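# Close the hold-down dog with the flat driver

### The arm

A 7-joint arm with a two-finger parallel gripper is mounted at the origin on a cart in front of the work surface, level with it; the furniture and walls round the work are solid. World frame = base frame: x ahead of the robot, y to its left, z up, the work surface at z = 0. Lengths are in m, angles in rad, forces in N, time in s.
With the tool pointing down it reaches from about 0.4 to 0.85 m from the base axis. Payload 4.5 kg.
Tool frame: the origin (TCP) lies at the very end of the fingers, on their centre line; the grasp point (between the pads) lies 19 mm behind it (r.pinch_z is the distance from the TCP to the grasp point, in m); z points along the fingers, y is the line along which they close (so a half turn about z gives the same grasp; the last joint's range is limited). The gripper opens to 88 mm and grips with 3 to 60 N. Pads are 18 mm wide; open, the fingers measure 123 mm over their backs; the gripper's body (75 mm by 187 mm) begins 45 mm behind the grasp point.
Start: joints at [1.142, 0.689, -0.195, 1.565, 0.157, 0.902, -0.215], TCP at [0.279, -0.559, 0.239] pointing down, gripper open.
Joint ranges: [-3.01, 3.01], [-0.46, 2.08], [-1.47, 1.51], [0.13, 2.56], [-1, 4.14], [0.04, 2.09], [-2.66, 2.66]. Speed limits (rad/s): [2.57, 2.57, 3.14, 3.14, 3.14, 3.14, 3.14].

### API

Orientations are given as a unit quaternion [x, y, z, w].
In Python, from plant import r, cams gives the robot as it stands.
- The arm moves only by the shell command python3 -m pendant 'ROWS' [FORCE]. ROWS is JSON, a list of rows, each a list of 3 entries, a list of its own where there are three numbers: the closure, from -1 (fully open) to 1 (shut), then the shift along the tool's x, y, z in mm, then the turn, a rotation vector about the tool's x, y, z in degrees. A call has 1 to 8 rows; each row shifts and turns the commanded pose from where the row before left it, along the tool's axes as they then stand; what a row does not reach is not made up. A row lasts 1/8 s, in which the tool goes at most 62.5 mm and 10.7 degrees, less where a joint would pass 70% of its speed; a pose out of reach is approached as far as the arm can. A call with a gripper value outside its range is refused whole. The fingers move at their own pace and stop on an object; FORCE is the grip in N (left out, the last holds). Time passes only in rows, so rows that do not move let the fingers close. It gives the time, the measured TCP pose, the force, the opening and the grip force at its end, in the units of the state.
- r.get_state(): the state, without advancing time (a new reading comes with each control period).
- cams.snapshot(name): name is "side" or "top" or "wrist"; returns a dict with "img" (400x640x3 uint8, red, green, blue), "camera_matrix" (3x3 intrinsics, pixels), "D" ([k1, k2, p1, p2, k3] as OpenCV has them; the pictures are not rectified), "camera_from_world" (4x4, takes a point from world to camera coordinates); the wrist camera has in their place "tool_from_camera" (4x4, takes a point from camera to tool coordinates, whose origin is the TCP and whose axes are the flange's). Camera axes: x right, y up, looking along -z (the intrinsics and any distortion apply to the point x, -y, -z); pixel columns grow to the right and rows downward; lengths in m; the calibration is good to about 2 mm. A picture is of the moment at which its call begins: read the wrist's pose just before it. There is no depth.
- r.finish_job(): hands the job in; it is judged then, once.
The state is a dict: "clock": time; "q": joint angles; "qd": joint speeds; "joint_torque": joint torques, N m; "tool_pos": TCP position; "eef_rot": TCP orientation; "contact_force": force on the tool from outside, world axes, zero at the start; "moment": the same for the moment, N m; "opening": opening from 0.0 (shut) to 1.0 (fully open); "finger_force": force on a finger pad.
Only numpy, scipy, OpenCV 4.12 (cv2) and the standard library are available. Lean on these libraries where they do the work, as an engineer would, in place of code of your own. Each camera call takes 0.05 s, during which the arm holds its last target. There are 200 camera calls.

### The job

Take the flag-handled flat screwdriver from its wooden block, lower it into the guide bush of the cylinder jig and turn it lightly until its blade drops into the hidden screw slot, then turn the screw clockwise until the hold-down dog has swung fully home across the lock cylinder. Press and turn gently with the driver only, never moving the dog by hand, and stand the driver back upright in its block, leaving the lock cylinder in its nest.

Things in the scene. Friction and masses are not known exactly. Their poses are not given: they have to be found in the camera images.
- clamp_jig: Grey bench jig, fixed to the worktop, yaw up to 0.3 rad: base plate 130 (x) x 100 (y) x 10 mm; at its +x end a pillar carries a 10 mm plate (top at z = 64 mm) with a steel guide bush. Origin: centre of the underside of the base. Towards -x lies the nest with the lock cylinder; below the bush turns the spindle with the dog.
- jig_bush (a point): Centre of the mouth (top) of the guide bush, 25 mm towards the jig's +x from its origin, 70 mm above its underside; axes as the jig's. The bush is a funnel, inner radius about 11 mm at the mouth, narrowing to 6.8 mm at 8 mm below it, then a straight bore to 18 mm below the mouth. The spindle's slotted screw head sits under the bore, on the same axis.
- jig_screw (a point): Fixed point on the bush axis, 18 mm below the mouth; axes as the jig's. Brass screw head: top 0 to 6 mm below this point (unknown: feel for it), straight slot 5 mm wide, 5 mm deep, right across. At the start the slot lies anywhere within 63 degrees either side of the jig's x axis. Sprung: gives 1 mm per 4 N, at most 5 mm.
- hold_dog (a joint): Angle (rad) of the aluminium hold-down dog, a flat arm 65 mm long under the bush plate, turned 1:1 by the screw. 0 = open (start), pointing to the jig's -y; grows clockwise seen from above; 1.5 = fully home at its hard stop, pointing to -x across the lock cylinder. It needs about 0.03 N m and stays where it is left.
- bench_driver: Flat screwdriver, 106 mm long, about 0.1 kg, standing upright in the block. Origin: middle of the blade's tip edge; z up along the driver. Blade 2.5 mm thick (y), 11 mm wide (x), 9 mm long; round shank, tapering from z = 8 mm to 12 mm diameter at z = 15 mm, up to z = 58 mm; round collar, 26 mm diameter, z = 58 to 64 mm, which rests on the block's top; above it the handle.
- driver_handle (a point): Middle of the driver's black flat flag handle, 85 mm above the tip: 36 mm wide (x, parallel to the blade's width), 12 mm thick (y), from z = 64 to 106 mm of the driver. Axes as the driver's.
- driver_block: Wooden block 62 x 62 x 60 mm, fixed to the worktop; origin: centre of its underside. In the middle of its top a vertical hole of 18 mm diameter right through, in which the driver stands with its tip 2 mm above the worktop.
- lock_cylinder: Brass-coloured profile lock cylinder, 61 mm long (y), 35 mm wide, lying loose in the low nest on the jig's base; origin: on its underside near the middle, 35 mm towards the jig's -x from the jig's origin and 10 mm up. Leave it there.
- screw (a joint): How far the slotted screw has been turned clockwise (from above) since the start, rad: the same value as the dog's. It does not tell where the slot points. More than 30 N between driver and screw is too much; a press of 3 to 8 N is right, and turning must stop when the dog's hard stop is felt.
Things that resemble listed ones, but are neither listed nor needed, are in the scene too. Leave any blue or green look-alike of the lock_cylinder alone.

How it is judged:
On the way, in this order (a step that is already met when the one before it is completed fails the run):
1. the driver's blade is down in the guide bush, with the dog still open (horizontal distance between bench_driver and jig_bush below 0.005 m and z of bench_driver in the frame of jig_bush below -0.014 m and value of joint hold_dog below 0.6 rad), for 0.1 s.
2. the dog has been turned fully home with the driver in the bush (horizontal distance between bench_driver and jig_bush below 0.005 m and z of bench_driver in the frame of jig_bush below -0.014 m and value of joint hold_dog above 1.42 rad), for 0.2 s.
At the end, for the whole second after the job is handed in: The dog is home (joint above 1.42 of 1.50 rad); the driver stands released and still in the hole of its block (axis within 6 mm of the hole's, tip less than 7 mm above the worktop, within 0.12 rad of upright); the lock cylinder still lies in its nest (origin within 45 mm of the jig's) (value of joint hold_dog above 1.42 rad and horizontal distance between bench_driver and driver_block below 0.006 m and height (world z) of bench_driver below 0.007 m and angle between bench_driver's own z axis and vertical below 0.12 rad and linear speed of bench_driver below 0.02 m/s and distance between lock_cylinder and clamp_jig below 0.045 m); the robot touches nothing.
It fails at once if the driver is pressed or twisted against the screw with more than 30 N (contact force between bench_driver and screw above 30 N).
It fails at once if the gripper or arm touches the dog or its screw (contact force between any of the arm, the fingers and hold_dog above 0.5 N or contact force between any of the arm, the fingers and screw above 0.5 N).
It fails at once if the dog is pushed with the driver instead of turned by its screw (contact force between bench_driver and hold_dog above 0.5 N).
It also fails if it takes over 69 s, if anything falls off the work surface, if the arm or the gripper's body presses on something with over 40 N, if the wrist force passes 120 N, or if a joint passes its speed limit or range.

## Working session

There is one attempt and no reset: what is moved stays moved. The work goes in short steps, Python scripts to look and compute and a shell command to move; the robot and the scene stay as the last step left them, time stands still between calls to the robot, and variables do not carry over. Pictures are saved under pics/ and viewed, at most 10 in all, crops included, and the job is handed in when it is done.

```bash
ls; mkdir -p pics; cat > h.py <<'E'
import numpy as np, cv2
from plant import r, cams
from scipy.spatial.transform import Rotation as R
def snap(n,f=None):
    s=r.get_state(); d=cams.snapshot(n)
    if f: cv2.imwrite('pics/'+f,cv2.cvtColor(d['img'],cv2.COLOR_RGB2BGR))
    K=np.array(d['camera_matrix']);D=np.array(d['D'],float)
    if n=='wrist':
        T=np.eye(4);T[:3,:3]=R.from_quat(s['eef_rot']).as_matrix();T[:3,3]=s['tool_pos']
        wc=T@np.array(d['tool_from_camera'])
    else: wc=np.linalg.inv(np.array(d['camera_from_world']))
    return K,D,wc
def pix2w(c,uv,z):
    K,D,wc=c
    p=cv2.undistortPoints(np.array(uv,float).reshape(-1,1,2),K,D).reshape(-1,2)
    o=[]
    for x,y in p:
        v=wc[:3,:3]@np.array([x,-y,-1]); t=(z-wc[2,3])/v[2]; o.append(wc[:3,3]+t*v)
    return np.array(o)
def w2pix(c,P):
    K,D,wc=c; cw=np.linalg.inv(wc); P=np.atleast_2d(P)
    q=(cw[:3,:3]@P.T).T+cw[:3,3]; q=q*[1,-1,-1]
    return cv2.projectPoints(q,np.zeros(3),np.zeros(3),K,D)[0].reshape(-1,2)
def st():
    s=r.get_state()
    print(s['clock'],np.round(s['tool_pos'],4),R.from_quat(s['eef_rot']).as_matrix().round(3).tolist(),np.round(s['contact_force'],1),np.round(s['moment'],2),s['opening'],s['finger_force'],np.round(s['q'],2))
E
python3 - <<'E'
from h import *
import pickle
pickle.dump({n:snap(n,n+'0.png') for n in('top','side')},open('c.pkl','wb'))
st()
E
```

```text
pics
0.1 [ 0.2788 -0.5588  0.238 ] [[0.895, 0.447, -0.001], [0.447, -0.895, 0.001], [-0.0, -0.002, -1.0]] [-0.4 -0.4 -0.4] [-0.02 -0.01  0.02] 1.0016937738472858 0.0 [ 1.14  0.69 -0.19  1.57  0.16  0.9  -0.22]
```

View pics/top0.png

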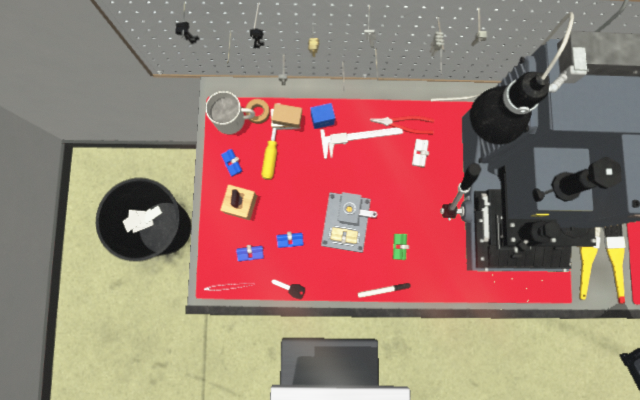

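View pics/side0.png

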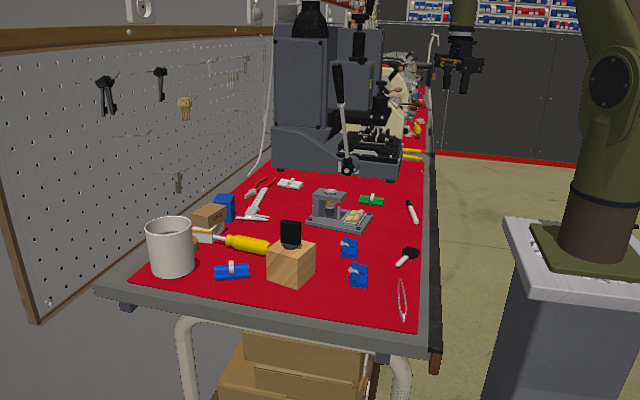

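The top view shows the block with the driver near (238,202) and the jig near (347,222), with its bush near (349,209). The side view shows the block near (291,262) and the jig near (338,213). I'll enlarge both.

```bash
python3 - <<'E'
from h import *
t=cv2.imread('pics/top0.png');s=cv2.imread('pics/side0.png')
f=lambda im,x,y,w,h,k:cv2.resize(im[y:y+h,x:x+w],None,fx=k,fy=k,interpolation=cv2.INTER_CUBIC)
a=f(t,212,177,50,50,8);b=f(t,312,182,75,75,5.3334)[:400,:400]
cv2.imwrite('pics/c1.png',np.hstack([a,b]))
import pickle
c=pickle.load(open('c.pkl','rb'))
print(pix2w(c['top'],[(238,202),(347,220)],0.06), c['top'][2][:3,3],c['side'][2][:3,3])
E
```

```text
[[ 0.56348305  0.23981647  0.06      ]
 [ 0.52641116 -0.00836763  0.06      ]] [0.40478867 0.06838908 1.12759306] [0.38104283 0.85756117 0.41084716]
```

View pics/c1.png

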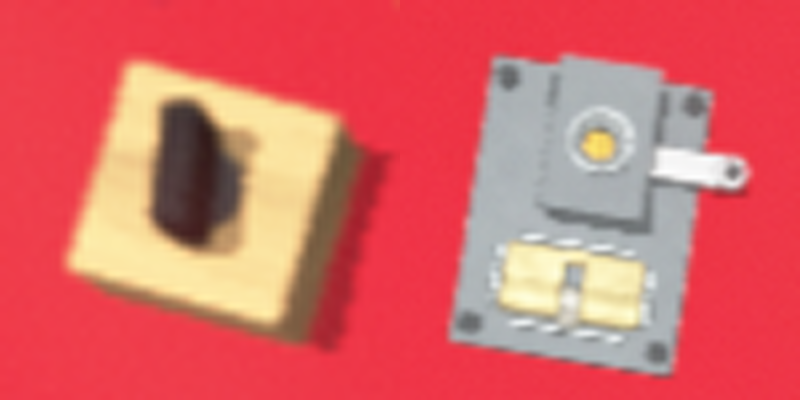

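The block's top corners in the crop are (133,62), (342,115), (280,328) and (68,270). The bush mouth is at (601,139), and the base corners are (495,57), (712,92), (672,375) and (450,340).

```bash
python3 - <<'E'
from h import *
import pickle
c=pickle.load(open('c.pkl','rb'))['top']
f=lambda p,k,o:(np.array(p,float)+.5)/k-.5+o
B=pix2w(c,f([(133,62),(342,115),(280,328),(68,270)],8,(212,177)),.06)
print(B.round(4).tolist(),B.mean(0),[np.linalg.norm(B[i]-B[i-1]) for i in range(4)])
J=pix2w(c,f(np.array([(495,57),(712,92),(672,375),(450,340)])-[400,0],5.3334,(312,182)),.01)
print(J.round(4).tolist(),J.mean(0),[np.linalg.norm(J[i]-J[i-1]) for i in range(4)])
bu=pix2w(c,f([(201,139)],5.3334,(312,182)),.07);print('bush',bu)
d=J[0]+J[1]-J[2]-J[3];yaw=np.arctan2(d[1],d[0]);print('jigyaw',yaw,'bush pred',J.mean(0)[:2]+.025*np.array([np.cos(yaw),np.sin(yaw)]))
d=B[0]+B[1]-B[2]-B[3];print('blockyaw',np.arctan2(d[1],d[0]))
# handle top z=.108: ridge ends
H=pix2w(c,f([(170,100),(188,110),(165,225),(205,240)],8,(212,177)),.108);print(H)
E
```

```text
[[0.604, 0.264, 0.06], [0.5896, 0.2036, 0.06], [0.5282, 0.219, 0.06], [0.5437, 0.2798, 0.06]] [0.56639917 0.24158811 0.06      ] [np.float64(0.0623025920482871), np.float64(0.06204317586513301), np.float64(0.06329868866398985), np.float64(0.06273267647424036)]
[[0.5981, 0.0305, 0.01], [0.5838, -0.0669, 0.01], [0.4573, -0.0491, 0.01], [0.4712, 0.0489, 0.01]] [ 0.52761365 -0.00914384  0.01      ] [np.float64(0.12814340629096588), np.float64(0.0984611992382864), np.float64(0.12771875252032372), np.float64(0.0989412015421074)]
bush [[ 0.55330943 -0.01263814  0.07      ]]
jigyaw -0.1423020374697799 bush pred [ 0.55236095 -0.0126894 ]
blockyaw -0.250471334336892
[[0.5846837  0.24461449 0.108     ]
 [0.58199872 0.23958442 0.108     ]
 [0.5502407  0.2444892  0.108     ]
 [0.54631739 0.23346099 0.108     ]]
```

```bash
cat >> h.py <<'E'
def plan(p,yaw,n,base=None):
    "tool-x-axis yaw; tool straight down. prints per-row shift mm & rotvec deg, rotation spread on all rows"
    s=r.get_state(); M=R.from_quat(s['eef_rot']).as_matrix(); 
    c,sn=np.cos(yaw),np.sin(yaw); T=np.array([[c,sn,0],[sn,-c,0],[0,0,-1]])
    rv=R.from_matrix(M.T@T).as_rotvec(); dp=(np.array(p)-s['tool_pos'])/n
    for i in range(n):
        print((M@R.from_rotvec(rv*i/n).as_matrix()).T.dot(dp*1e3).round(1).tolist(),np.degrees(rv/n).round(2).tolist())
E
python3 -m pendant '[[-1,[25,-41.5,-10],[0,0,0]],[-1,[25,-41.5,-10],[0,0,0]],[-1,[25,-41.5,-10],[0,0,0]],[-1,[25,-41.5,-10],[0,0,0]],[-1,[25,-41.5,-10],[0,0,0]],[-1,[25,-41.5,-10],[0,0,0]]]' 
python3 - <<'E'
from h import *
st()
d=cams.snapshot('wrist');print(np.array(d['tool_from_camera']).round(3),d['camera_matrix'])
plan([.55-.05,-.02,.25],0.1,6)
E
```

```text
clock: 0.85
tool_pos: [0.302, -0.2678, 0.2989]
eef_rot: [0.973, 0.229, -0.0, -0.0]
contact_force: [1.0, 0.6, 0.4]
opening: 1.0
finger_force: 0.0
0.85 [ 0.302  -0.2678  0.2989] [[0.895, 0.446, -0.0], [0.446, -0.895, 0.0], [0.0, -0.0, -1.0]] [1.  0.6 0.4] [ 0.   -0.09 -0.02] 0.9997762133795685 0.0 [ 0.79  0.32 -0.24  2.1   0.11  0.74 -0.63]
[[-0.     0.96   0.279  0.072]
 [ 1.     0.     0.     0.001]
 [ 0.     0.279 -0.96  -0.146]
 [ 0.     0.     0.     1.   ]] [[301.43643872   0.         314.52037659]
 [  0.         301.43643872 202.33424039]
 [  0.           0.           1.        ]]
[47.6, -21.0, 8.4] [-0.03, -0.0, 3.53]
[46.2, -23.9, 8.4] [-0.03, -0.0, 3.53]
[44.7, -26.7, 8.4] [-0.03, -0.0, 3.53]
[42.9, -29.4, 8.4] [-0.03, -0.0, 3.53]
[41.1, -32.0, 8.3] [-0.03, -0.0, 3.53]
[39.0, -34.4, 8.3] [-0.03, -0.0, 3.53]
```

```bash
python3 -m pendant '[[-1,[38.7,-20,24],[0,0,3]],[-1,[37.7,-22,24],[0,0,3]],[-1,[36.5,-24,24],[0,0,3]],[-1,[35.2,-26,24],[0,0,3]],[-1,[33.8,-27.5,28],[0,0,3]],[-1,[32.5,-29,33],[0,0,3]],[-1,[31,-31,38],[0,0,3]],[-1,[0,0,0],[0,0,0]]]' 
python3 - <<'E'
from h import *
st()
import pickle
c=snap('wrist','w1.png');pickle.dump(c,open('w1.pkl','wb'))
u=w2pix(c,[.553,-.0126,.07])[0];print(u, w2pix(c,[.553,-.0126,.05])[0])
im=cv2.imread('pics/w1.png');x,y=map(int,u);x0,y0=max(0,x-40),max(0,min(y-40,320))
crop=cv2.resize(im[y0:y0+80,x0:x0+80],(480,480),interpolation=cv2.INTER_CUBIC)
print(x0,y0)
cv2.imwrite('pics/w1c.png',np.hstack([crop,cv2.resize(im,(320,200)) if 0 else crop[:,:1]]))
E
```

```text
clock: 1.9
tool_pos: [0.4837, -0.0193, 0.1009]
eef_rot: [0.999, 0.051, -0.001, -0.001]
contact_force: [-0.3, -0.9, -0.2]
opening: 0.999
finger_force: 0.0
1.9 [ 0.4837 -0.0193  0.1009] [[0.995, 0.103, -0.003], [0.103, -0.995, 0.002], [-0.003, -0.002, -1.0]] [-0.3 -0.9 -0.2] [-0.02  0.05 -0.02] 0.998626267383793 0.0 [-0.04  0.75 -0.03  2.1   0.06  0.29 -1.59]
[313.83085462 119.41069556] [313.98337015 118.84998256]
273 79
```

View pics/w1c.png

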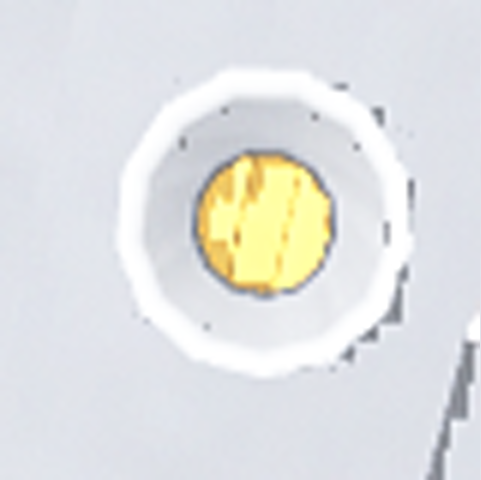

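The slot is visible through the bush. Its edges run (239,240)→(252,175) and (285,240)→(298,180), about 46 crop px apart, which matches 5 mm. The mouth rim is centred at about (265,222).

```bash
python3 - <<'E'
from h import *
import pickle
c=pickle.load(open('w1.pkl','rb'))
f=lambda p:(np.array(p,float)+.5)/6-.5+[273,79]
print('bush',pix2w(c,f([(265,222),(118,222),(412,222),(265,68),(265,377)]),.07))
P=pix2w(c,f([(239,240),(252,175),(285,240),(298,180),(265,150),(265,296),(194,223),(335,223)]),.052);print(P)
for a,b in((0,1),(2,3)): d=P[b]-P[a];print('slot yaw deg',np.degrees(np.arctan2(d[1],d[0])))
s=r.get_state();M=R.from_quat(s['eef_rot']).as_matrix();print('tool yaw',np.degrees(np.arctan2(M[1,0],M[0,0])))
plan([.5664-.075,.2416-.0075,.165],0.1,5)
E
```

```text
bush [[ 5.55237835e-01 -1.40252289e-02  7.00000000e-02]
 [ 5.53824410e-01 -2.85897619e-04  7.00000000e-02]
 [ 5.56650481e-01 -2.77589788e-02  7.00000000e-02]
 [ 5.68752211e-01 -1.26067408e-02  7.00000000e-02]
 [ 5.40991261e-01 -1.55205634e-02  7.00000000e-02]]
[[ 0.55309063 -0.01161866  0.052     ]
 [ 0.55963231 -0.01230181  0.052     ]
 [ 0.55357926 -0.01636763  0.052     ]
 [ 0.55962799 -0.01705849  0.052     ]
 [ 0.56219847 -0.01337595  0.052     ]
 [ 0.54775007 -0.01489248  0.052     ]
 [ 0.55430107 -0.00681399  0.052     ]
 [ 0.55579467 -0.02133347  0.052     ]]
slot yaw deg -5.961750574933413
slot yaw deg -6.515847988915122
tool yaw 5.723617139424236
[6.8, -50.8, -12.5] [-0.01, 0.03, -0.0]
[6.8, -50.8, -12.5] [-0.01, 0.03, -0.0]
[6.8, -50.8, -12.6] [-0.01, 0.03, -0.0]
[6.8, -50.8, -12.6] [-0.01, 0.03, -0.0]
[6.8, -50.8, -12.6] [-0.01, 0.03, -0.0]
```

```bash
python3 -m pendant '[[-1,[30.5,-40.6,-12],[0,0,0]],[-1,[30.5,-40.6,-12],[0,0,0]],[-1,[30.5,-40.6,-10],[0,0,0]],[-1,[30.5,-40.6,-10],[0,0,0]],[-1,[30.5,-40.6,-10],[0,0,0]],[-1,[30.5,-40.6,-10],[0,0,0]],[-1,[0,0,0],[0,0,-10.2]],[-1,[0,0,0],[0,0,-10.2]]]' 
python3 -m pendant '[[-1,[0,0,0],[0,0,-10.2]],[-1,[0,0,0],[0,0,-10.2]],[-1,[0,0,0],[0,0,-10.2]],[-1,[0,0,0],[0,0,-10.2]],[-1,[0,0,0],[0,0,-10.2]],[-1,[0,0,0],[0,0,-10.2]],[-1,[0,0,0],[0,0,-10.2]],[-1,[0,0,0],[0,0,-10.2]]]' 
python3 -m pendant '[[-1,[0,0,0],[0,0,-10.2]],[-1,[0,0,0],[0,0,-10.2]],[-1,[0,0,0],[0,0,-10.2]],[-1,[0,0,0],[0,0,-10.2]],[-1,[0,0,0],[0,0,-10.2]],[-1,[0,0,0],[0,0,-10.2]],[-1,[0,0,0],[0,0,-10.2]],[-1,[0,0,0],[0,0,0]]]' 
python3 - <<'E'
from h import *
st()
import pickle
c=snap('wrist','w2.png');pickle.dump(c,open('w2.pkl','wb'))
u=w2pix(c,[.5664,.2416,.108])[0];print(u, w2pix(c,[.5664,.2416,.06])[0])
im=cv2.imread('pics/w2.png');x,y=map(int,u);x0,y0=max(0,x-75),max(0,min(y-75,250))
crop=cv2.resize(im[y0:y0+150,x0:x0+150],(600,600),interpolation=cv2.INTER_CUBIC)
print(x0,y0)
cv2.imwrite('pics/w2c.png',crop)
E
```

```text
clock: 2.95
tool_pos: [0.6421, 0.235, 0.1687]
eef_rot: [0.974, 0.227, 0.0, 0.001]
contact_force: [-0.5, -0.9, -0.1]
opening: 1.0
finger_force: 0.0
clock: 3.95
tool_pos: [0.6421, 0.2338, 0.1686]
eef_rot: [0.59, 0.808, -0.001, 0.001]
contact_force: [0.4, -0.1, 0.7]
opening: 1.001
finger_force: 0.0
clock: 4.95
tool_pos: [0.6422, 0.2342, 0.1681]
eef_rot: [0.011, 1.0, -0.001, 0.0]
contact_force: [-0.7, 0.1, 0.1]
opening: 1.001
finger_force: 0.0
4.95 [0.6422 0.2342 0.1681] [[-1.0, 0.023, 0.0], [0.023, 1.0, -0.002], [-0.0, -0.002, -1.0]] [-0.7  0.1  0.1] [ 0.04 -0.12 -0.01] 1.0010831844011394 0.0 [-0.06  0.94 -0.77  1.42  0.7   1.06  0.59]
[324.77708956 107.36325968] [322.91548729 108.72668413]
249 32
```

View pics/w2c.png

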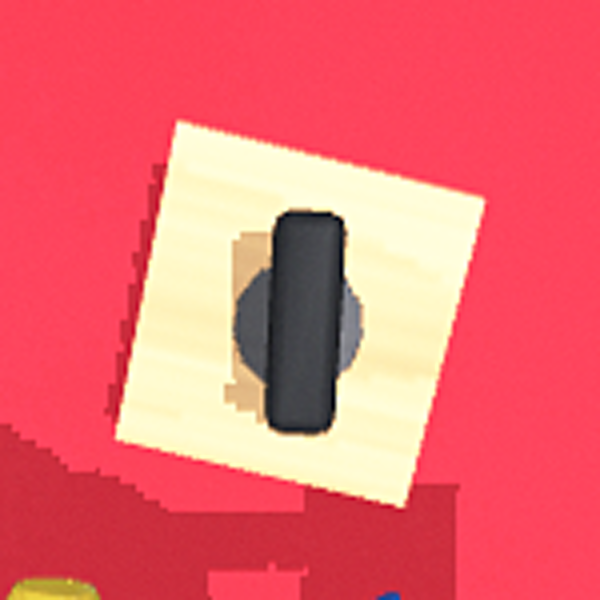

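The handle's top outline runs from (309,211) at the top to (301,434) at the bottom. Its sides are at x≈271/344 near the top and 267/336 near the bottom. The block's corners are (178,121), (486,199), (406,507) and (116,438).

```bash
python3 - <<'E'
from h import *
import pickle
c=pickle.load(open('w2.pkl','rb'))
f=lambda p:(np.array(p,float)+.5)/4-.5+[249,32]
B=pix2w(c,f([(178,121),(486,199),(406,507),(116,438)]),.06)
print('block',B.mean(0),[np.linalg.norm(B[i]-B[i-1]).round(4) for i in range(4)])
H=pix2w(c,f([(309,211),(301,434),(271,322),(340,322)]),.108)
print('handle',H,H[:2].mean(0)); d=H[1]-H[0];print(np.linalg.norm(d),'yaw',np.degrees(np.arctan2(-d[1],-d[0])))
C=pix2w(c,f([(297,324)]),.066);print('collar',C)
E
```

```text
block [0.56901337 0.24141768 0.06      ] [np.float64(0.0619), np.float64(0.0619), np.float64(0.062), np.float64(0.0623)]
handle [[0.55239275 0.24249348 0.108     ]
 [0.58738825 0.24070701 0.108     ]
 [0.56924884 0.23605497 0.108     ]
 [0.56951103 0.2473553  0.108     ]] [0.5698905  0.24160024 0.108     ]
0.03504107225280388 yaw 177.07767248041213
collar [[0.56943987 0.24136941 0.066     ]]
```

```bash
python3 -m pendant '[[-1,[36.5,2.8,0],[0,0,0.8]],[-1,[36.5,2.8,0],[0,0,0.8]],[-1,[0,0,32],[0,0,0]],[-1,[0,0,32],[0,0,0]],[-1,[0,0,32],[0,0,0]],[-1,[0,0,0],[0,0,0]]]' 
python3 - <<'E'
from h import *
st(); plan([.5695,.2415,.072],np.radians(177.1),1)
E
```

```text
clock: 5.75
tool_pos: [0.5679, 0.2423, 0.07]
eef_rot: [0.025, 1.0, -0.002, -0.002]
contact_force: [-0.3, -0.3, 0.4]
opening: 1.0
finger_force: 0.0
5.75 [0.5679 0.2423 0.07  ] [[-0.999, 0.049, -0.003], [0.049, 0.999, -0.004], [0.003, -0.004, -1.0]] [-0.3 -0.3  0.4] [ 0.06 -0.08 -0.02] 1.0004151844518592 0.0 [-0.12  0.99 -0.67  1.69  0.83  0.78  0.33]
[-1.6, -0.7, -2.0] [-0.23, -0.17, 0.07]
```

```bash
python3 -m pendant '[[-1,[-1.6,-0.7,-2],[-0.2,-0.2,0]],[-1,[0,0,0],[0,0,0]],[1,[0,0,0],[0,0,0]],[1,[0,0,0],[0,0,0]],[1,[0,0,0],[0,0,0]],[1,[0,0,0],[0,0,0]],[1,[0,0,0],[0,0,0]],[1,[0,0,0],[0,0,0]]]' 40
python3 -m pendant '[[1,[0,0,0],[0,0,0]],[1,[0,0,0],[0,0,0]]]'; python3 -c "
from h import *
st()"
```

```text
clock: 6.75
tool_pos: [0.5705, 0.2436, 0.0736]
eef_rot: [0.023, 1.0, 0.002, 0.002]
contact_force: [0.2, 0.6, -0.6]
opening: 0.344
finger_force: 0.0
clock: 7.0
tool_pos: [0.5705, 0.2434, 0.0737]
eef_rot: [0.023, 1.0, 0.002, 0.002]
contact_force: [-0.2, -0.6, -0.0]
opening: 0.131
finger_force: 40.0
7.0 [0.5705 0.2434 0.0737] [[-0.999, 0.047, 0.004], [0.047, 0.999, 0.003], [-0.004, 0.003, -1.0]] [-0.2 -0.6 -0. ] [ 0.1  -0.18  0.03] 0.13119173016756716 39.99065433628857 [-0.12  0.98 -0.67  1.69  0.83  0.77  0.33]
```

```bash
python3 -m pendant '[[1,[0,0,-15],[0,0,0]],[1,[0,0,-25],[0,0,0]],[1,[0,0,-30],[0,0,0]],[1,[0,0,-30],[0,0,0]],[1,[0,0,-25],[0,0,0]],[1,[0,0,0],[0,0,0]]]' ; python3 -c "
from h import *
st(); plan([.5563,-.0134,.195],np.radians(174),6)"
```

```text
clock: 7.75
tool_pos: [0.571, 0.2442, 0.2013]
eef_rot: [0.023, 1.0, 0.003, 0.004]
contact_force: [0.3, 0.2, -1.6]
opening: 0.129
finger_force: 40.0
7.75 [0.571  0.2442 0.2013] [[-0.999, 0.047, 0.008], [0.047, 0.999, 0.006], [-0.007, 0.006, -1.0]] [ 0.3  0.2 -1.6] [ 0.07 -0.14  0.03] 0.12884994042012313 39.98987325467169 [-0.06  0.83 -0.79  1.61  0.67  0.99  0.45]
[0.4, -43.0, 0.8] [0.06, 0.07, 0.55]
[0.0, -43.0, 0.8] [0.06, 0.07, 0.55]
[-0.4, -43.0, 0.9] [0.06, 0.07, 0.55]
[-0.8, -43.0, 0.9] [0.06, 0.07, 0.55]
[-1.2, -43.0, 1.0] [0.06, 0.07, 0.55]
[-1.6, -43.0, 1.0] [0.06, 0.07, 0.55]
```

```bash
python3 -m pendant '[[1,[0.4,-35,0.8],[0,0,0.5]],[1,[0,-43,0.8],[0,0,0.5]],[1,[-0.4,-43,0.9],[0,0,0.5]],[1,[-0.8,-43,0.9],[0,0,0.6]],[1,[-1.2,-43,1],[0,0,0.6]],[1,[-1.5,-35,1],[0.2,0.2,0.6]],[1,[-0.5,-16,0],[0.2,0.2,0]],[1,[0,0,0],[0,0,0]]]' ; python3 -c "
from h import *
st(); plan([.5563,-.0134,.147],np.radians(174),1)
import pickle
pickle.dump((snap('side','s2.png'),snap('wrist','w3.png')),open('p2.pkl','wb'))
c=pickle.load(open('p2.pkl','rb'))
t=r.get_state()['tool_pos'];print(w2pix(c[0],[t+[-.001,0,-.0717],[.5553,-.0134,.07]]),w2pix(c[1],[t+[-.001,0,-.0717],[.5553,-.0134,.07]]))
s=cv2.imread('pics/s2.png');w=cv2.imread('pics/w3.png')
u=w2pix(c[0],[.555,-.0134,.1])[0].astype(int)
print(u)
a=s[u[1]-40:u[1]+40,u[0]-40:u[0]+40]; b=w[100:400,170:470]
cv2.imwrite('pics/c3.png',np.hstack([cv2.resize(a,(400,400),interpolation=cv2.INTER_CUBIC),cv2.resize(b,(400,400),interpolation=cv2.INTER_CUBIC)]))
"
```

```text
clock: 8.75
tool_pos: [0.5554, -0.0148, 0.192]
eef_rot: [0.053, 0.999, -0.001, -0.002]
contact_force: [-0.6, 0.3, -1.4]
opening: 0.133
finger_force: 40.0
8.75 [ 0.5554 -0.0148  0.192 ] [[-0.994, 0.105, -0.005], [0.105, 0.994, -0.003], [0.004, -0.003, -1.0]] [-0.6  0.3 -1.4] [ 0.05 -0.19 -0.03] 0.13277839662075533 39.9898290541023 [ 0.4   0.77 -0.8   1.8   0.7   0.88  0.73]
[-1.0, 1.7, 45.0] [-0.18, -0.26, -0.05]
[[330.44845445 168.64199867]
 [329.45354289 190.16673761]] [[316.73422532 211.65787922]
 [315.34425368 195.52505685]]
[330 177]
```

View pics/c3.png

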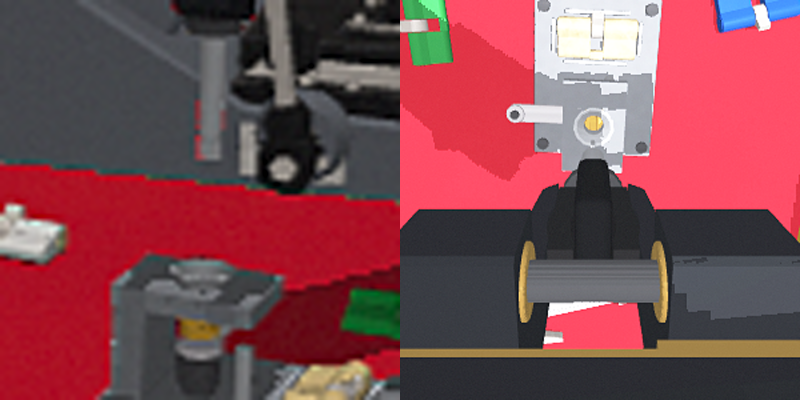

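The side crop shows the tip at (212,160) and the bush mouth at (203,268), so they line up within about 2 mm, with the tip slightly toward −x. I'll correct that and lower to just inside the funnel.

```bash
python3 -m pendant '[[1,[-1.7,1.7,10],[-0.2,-0.2,0]],[1,[0,0,15],[0,0,0]],[1,[0,0,15],[0,0,0]],[1,[0,0,8],[0,0,0]],[1,[0,0,5],[0,0,0]],[1,[0,0,0],[0,0,0]]]' ; python3 -c "
from h import *
st()"
```

```text
clock: 9.6
tool_pos: [0.5574, -0.013, 0.1392]
eef_rot: [0.052, 0.999, 0.0, -0.0]
contact_force: [-0.4, 0.4, -1.0]
opening: 0.133
finger_force: 40.0
9.6 [ 0.5574 -0.013   0.1392] [[-0.995, 0.104, -0.0], [0.104, 0.995, 0.0], [0.001, 0.0, -1.0]] [-0.4  0.4 -1. ] [ 0.01 -0.06 -0.03] 0.13304294471046024 39.989734031260014 [ 0.36  0.84 -0.74  1.84  0.79  0.78  0.66]
```

```bash
for i in 1; do python3 -m pendant '[[1,[0,0,3],[0,0,0]],[1,[0,0,3],[0,0,0]],[1,[0,0,2],[0,0,0]],[1,[0,0,2],[0,0,0]],[1,[0,0,2],[0,0,0]],[1,[0,0,0],[0,0,0]]]'; done ; python3 -c "
from h import *
st()"
```

```text
clock: 10.35
tool_pos: [0.5574, -0.013, 0.1273]
eef_rot: [0.052, 0.999, 0.0, -0.0]
contact_force: [0.6, 0.1, -1.4]
opening: 0.131
finger_force: 40.0
10.35 [ 0.5574 -0.013   0.1273] [[-0.995, 0.104, -0.0], [0.104, 0.995, 0.0], [0.0, 0.0, -1.0]] [ 0.6  0.1 -1.4] [ 0.02 -0.08 -0.  ] 0.13076385935309973 39.98970975168049 [ 0.35  0.85 -0.72  1.85  0.81  0.76  0.64]
```

```bash
D='[[1,[0,0,1],[0,0,0]],[1,[0,0,1],[0,0,0]],[1,[0,0,1],[0,0,0]],[1,[0,0,0],[0,0,0]]]'; python3 -m pendant '[[1,[0,0,1],[0,0,0]],[1,[0,0,1],[0,0,0]],[1,[0,0,1],[0,0,0]],[1,[0,0,1],[0,0,0]],[1,[0,0,0],[0,0,0]]]';  python3 -m pendant '[[1,[0,0,1],[0,0,0]],[1,[0,0,1],[0,0,0]],[1,[0,0,0],[0,0,0]]]'; python3 -c "
from h import *
st()"
```

```text
clock: 10.98
tool_pos: [0.5574, -0.013, 0.1233]
eef_rot: [0.052, 0.999, 0.0, -0.0]
contact_force: [-1.2, 0.3, -2.5]
opening: 0.134
finger_force: 40.0
clock: 11.35
tool_pos: [0.5574, -0.013, 0.1214]
eef_rot: [0.052, 0.999, 0.0, -0.0]
contact_force: [-0.5, 0.7, -0.6]
opening: 0.132
finger_force: 40.0
11.35 [ 0.5574 -0.013   0.1214] [[-0.995, 0.104, -0.0], [0.104, 0.995, 0.0], [0.0, 0.0, -1.0]] [-0.5  0.7 -0.6] [ 0.13 -0.05  0.05] 0.13230763133022197 39.989767502993345 [ 0.35  0.86 -0.72  1.86  0.82  0.75  0.63]
```

Tip z is about 0.0497 with no contact yet. I'll keep lowering.

```bash
python3 -m pendant '[[1,[0,0,1],[0,0,0]],[1,[0,0,1],[0,0,0]],[1,[0,0,0],[0,0,0]]]';  python3 -m pendant '[[1,[0,0,1],[0,0,0]],[1,[0,0,0.5],[0,0,0]],[1,[0,0,0],[0,0,0]]]' ; python3 -c "
from h import *
st()"
```

```text
clock: 11.72
tool_pos: [0.5574, -0.013, 0.1194]
eef_rot: [0.052, 0.999, 0.0, -0.0]
contact_force: [-0.8, -0.2, -1.1]
opening: 0.135
finger_force: 40.0
clock: 12.1
tool_pos: [0.5572, -0.013, 0.1178]
eef_rot: [0.052, 0.999, -0.0, -0.0]
contact_force: [-1.0, -0.3, -1.5]
opening: 0.133
finger_force: 40.0
12.1 [ 0.5572 -0.013   0.1178] [[-0.995, 0.104, -0.001], [0.104, 0.995, 0.0], [0.001, -0.0, -1.0]] [-1.  -0.3 -1.5] [ 0.05  0.13 -0.01] 0.13274676030052826 39.9895144533366 [ 0.35  0.87 -0.71  1.86  0.83  0.74  0.63]
```

```bash
python3 -m pendant '[[1,[0,0,1],[0,0,0]],[1,[0,0,0],[0,0,0]]]';  python3 -m pendant '[[1,[0,0,1],[0,0,0]],[1,[0,0,0],[0,0,0]]]' ; python3 -c "
from h import *
st()"
```

```text
clock: 12.35
tool_pos: [0.5573, -0.013, 0.117]
eef_rot: [0.052, 0.999, -0.0, -0.0]
contact_force: [-2.1, 0.2, 1.4]
opening: 0.131
finger_force: 40.0
clock: 12.6
tool_pos: [0.5574, -0.013, 0.1162]
eef_rot: [0.052, 0.999, -0.0, -0.0]
contact_force: [-2.6, -0.0, 4.6]
opening: 0.132
finger_force: 40.0
12.6 [ 0.5574 -0.013   0.1162] [[-0.995, 0.104, -0.0], [0.104, 0.995, -0.0], [-0.0, -0.0, -1.0]] [-2.6 -0.   4.6] [-0.03  0.54 -0.03] 0.13158805013157146 39.9904361134395 [ 0.34  0.87 -0.71  1.86  0.83  0.74  0.62]
```

```bash
python3 -m pendant '[[1,[0.7,0,0],[0,0,3]],[1,[0,0,0],[0,0,3]],[1,[0,0,0],[0,0,3]],[1,[0,0,0],[0,0,3]],[1,[0,0,0],[0,0,0]]]'; python3 -c "
from h import *
st()"; python3 -m pendant '[[1,[0,0,0],[0,0,3]],[1,[0,0,0],[0,0,3]],[1,[0,0,0],[0,0,3]],[1,[0,0,0],[0,0,3]],[1,[0,0,0],[0,0,0]]]'; python3 -c "
from h import *
st()"
```

```text
clock: 13.22
tool_pos: [0.5571, -0.0129, 0.1162]
eef_rot: [0.156, 0.988, -0.0, 0.0]
contact_force: [-1.9, -0.9, 4.0]
opening: 0.134
finger_force: 40.0
13.225 [ 0.5571 -0.0129  0.1162] [[-0.951, 0.308, 0.001], [0.308, 0.951, -0.0], [-0.001, 0.0, -1.0]] [-1.9 -0.9  4. ] [-0.08  0.37 -0.01] 0.13414088850369915 39.99250900000334 [ 0.32  0.85 -0.66  1.86  0.79  0.71  0.45]
clock: 13.85
tool_pos: [0.557, -0.0133, 0.1161]
eef_rot: [0.258, 0.966, -0.0, 0.0]
contact_force: [-1.5, -1.8, 3.6]
opening: 0.137
finger_force: 40.0
13.85 [ 0.557  -0.0133  0.1161] [[-0.867, 0.499, 0.0], [0.499, 0.867, -0.001], [-0.001, -0.0, -1.0]] [-1.5 -1.8  3.6] [-0.32  0.31 -0.  ] 0.13674736818345165 40.00956347677857 [ 0.29  0.84 -0.6   1.86  0.74  0.68  0.29]
```

```bash
python3 -m pendant '[[1,[0,0,0],[0,0,4]],[1,[0,0,0],[0,0,4]],[1,[0,0,0],[0,0,4]],[1,[0,0,0],[0,0,4]],[1,[0,0,0],[0,0,0]]]'; python3 -c "
from h import *
st()
c=snap('top','t3.png');d=snap('side','s3.png')
u=w2pix(c,[.55,-.02,.03])[0].astype(int);v=w2pix(d,[.54,-.02,.03])[0].astype(int)
s=cv2.imread('pics/s3.png');t=cv2.imread('pics/t3.png')
a=t[u[1]-40:u[1]+40,u[0]-40:u[0]+40]; b=s[v[1]-40:v[1]+40,v[0]-40:v[0]+40]
cv2.imwrite('pics/c4.png',np.hstack([cv2.resize(x,(400,400),interpolation=cv2.INTER_CUBIC) for x in (a,b)]))
"
```

```text
clock: 14.48
tool_pos: [0.5567, -0.0136, 0.116]
eef_rot: [0.39, 0.921, -0.001, 0.0]
contact_force: [-1.8, -1.2, 5.2]
opening: 0.135
finger_force: 40.0
14.475 [ 0.5567 -0.0136  0.116 ] [[-0.696, 0.718, -0.0], [0.718, 0.696, -0.001], [-0.001, -0.001, -1.0]] [-1.8 -1.2  5.2] [-0.58  0.33 -0.  ] 0.1349598716791884 40.032298914156854 [ 0.25  0.82 -0.53  1.87  0.67  0.64  0.07]
```

View pics/c4.png

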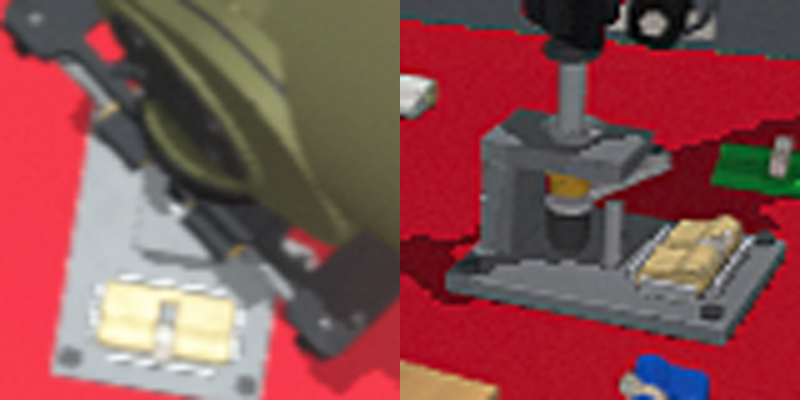

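The side crop shows the dog arm, from (590,195) to (670,155), swung partly toward the cylinder, so the blade is engaged. I'll keep turning.

```bash
python3 -m pendant '[[1,[0,0,0],[0,0,4]],[1,[0,0,0],[0,0,4]],[1,[0,0,0],[0,0,4]],[1,[0,0,0],[0,0,4]],[1,[0,0,0],[0,0,4]],[1,[0,0,0],[0,0,4]],[1,[0,0,0],[0,0,0]]]'; python3 -c "
from h import *
st()";python3 -m pendant '[[1,[0,0,0],[0,0,4]],[1,[0,0,0],[0,0,4]],[1,[0,0,0],[0,0,4]],[1,[0,0,0],[0,0,4]],[1,[0,0,0],[0,0,4]],[1,[0,0,0],[0,0,4]],[1,[0,0,0],[0,0,0]]]'; python3 -c "
from h import *
st()"
```

```text
clock: 15.45
tool_pos: [0.5563, -0.014, 0.1159]
eef_rot: [0.573, 0.819, -0.001, -0.0]
contact_force: [-2.9, -3.6, 5.4]
opening: 0.131
finger_force: 40.0
15.45 [ 0.5563 -0.014   0.1159] [[-0.343, 0.939, -0.001], [0.939, 0.343, -0.002], [-0.001, -0.002, -1.0]] [-2.9 -3.6  5.4] [-0.93  0.56  0.02] 0.13096295318560341 40.04616756923497 [ 0.18  0.8  -0.41  1.87  0.56  0.59 -0.24]
clock: 16.32
tool_pos: [0.5557, -0.0142, 0.1158]
eef_rot: [0.731, 0.682, -0.002, -0.0]
contact_force: [-3.2, -3.3, 5.6]
opening: 0.131
finger_force: 40.0
16.325 [ 0.5557 -0.0142  0.1158] [[0.069, 0.998, -0.002], [0.998, -0.069, -0.002], [-0.002, -0.002, -1.0]] [-3.2 -3.3  5.6] [-0.95  0.76 -0.02] 0.1314305105191386 40.03012269968167 [ 0.12  0.79 -0.3   1.87  0.42  0.54 -0.53]
```

```bash
python3 -m pendant '[[1,[-0.6,-0.6,0],[0,0,2]],[1,[0,0,0],[0,0,2]],[1,[0,0,0],[0,0,2]],[1,[0,0,0],[0,0,0]]]'; python3 -c "
from h import *
st()";python3 -m pendant '[[1,[0,0,0],[0,0,2]],[1,[0,0,0],[0,0,2]],[1,[0,0,0],[0,0,0]]]'; python3 -c "
from h import *
st()"
```

```text
clock: 16.82
tool_pos: [0.5554, -0.0143, 0.1158]
eef_rot: [0.766, 0.643, -0.001, -0.0]
contact_force: [-1.6, -3.3, 5.1]
opening: 0.132
finger_force: 40.0
16.825 [ 0.5554 -0.0143  0.1158] [[0.172, 0.985, -0.002], [0.985, -0.172, -0.001], [-0.001, -0.001, -1.0]] [-1.6 -3.3  5.1] [-0.87  0.67  0.  ] 0.1321011085312122 40.01193737844005 [ 0.1   0.79 -0.27  1.88  0.39  0.53 -0.61]
clock: 17.2
tool_pos: [0.5553, -0.0143, 0.1158]
eef_rot: [0.788, 0.616, -0.001, -0.0]
contact_force: [-1.8, -2.6, 5.5]
opening: 0.133
finger_force: 40.0
17.2 [ 0.5553 -0.0143  0.1158] [[0.241, 0.971, -0.002], [0.971, -0.241, -0.001], [-0.002, -0.001, -1.0]] [-1.8 -2.6  5.5] [-0.82  0.73  0.04] 0.13267503462906993 40.009603849612176 [ 0.09  0.79 -0.26  1.88  0.37  0.53 -0.65]
```

```bash
for i in 1; do python3 -m pendant '[[1,[0,0,0],[0,0,2]],[1,[0,0,0],[0,0,0]]]' >/dev/null; python3 -c "
from h import *
st()"; python3 -m pendant '[[1,[0,0,0],[0,0,2]],[1,[0,0,0],[0,0,0]]]' > /dev/null; python3 -c "
from h import *
st()"; done
```

```text
17.45 [ 0.5553 -0.0143  0.1158] [[0.274, 0.962, -0.002], [0.962, -0.274, -0.001], [-0.002, -0.002, -1.0]] [-2.6 -2.6  5.4] [-0.81  0.71  0.05] 0.1338975456536716 40.0084093445912 [ 0.09  0.79 -0.25  1.88  0.35  0.52 -0.68]
17.7 [ 0.5552 -0.0143  0.1158] [[0.308, 0.952, -0.002], [0.952, -0.308, -0.001], [-0.002, -0.002, -1.0]] [-1.9 -3.1  5.3] [-0.85  0.75  0.06] 0.13692102569710038 40.00739155802876 [ 0.08  0.78 -0.24  1.88  0.34  0.52 -0.7 ]
```

```bash
python3 -c "
from h import *
c=snap('top','t4.png');d=snap('side','s4.png')
u=w2pix(c,[.53,-.02,.03])[0].astype(int);v=w2pix(d,[.53,-.02,.03])[0].astype(int)
print(u,v)
s=cv2.imread('pics/s4.png');t=cv2.imread('pics/t4.png')
a=t[u[1]-40:u[1]+40,u[0]-40:u[0]+40]; b=s[v[1]-40:v[1]+40,v[0]-40:v[0]+40]
cv2.imwrite('pics/c5.png',np.hstack([cv2.resize(x,(400,400),interpolation=cv2.INTER_CUBIC) for x in (a,b)]))
import pickle;pickle.dump((c,d),open('p5.pkl','wb'))
"
```

```text
[351 219] [340 206]
```

View pics/c5.png

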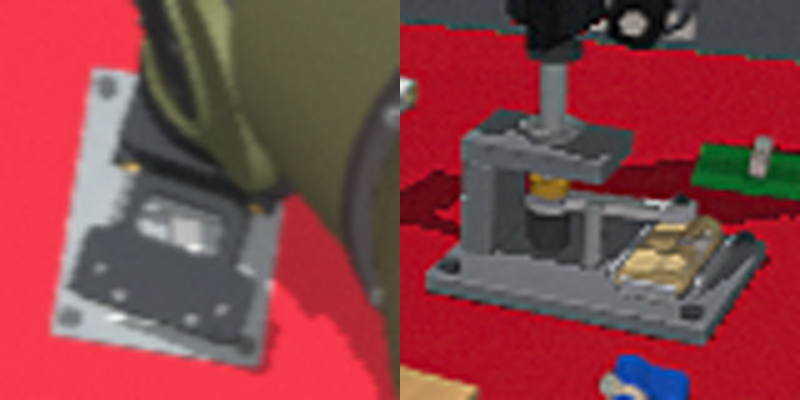

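```bash
python3 -c "
from h import *
import pickle;d=pickle.load(open('p5.pkl','rb'))[1]
s=r.get_state()
for z in(.03,.035,.04):
  print(z,'hub',(w2pix(d,[.5553,-.0138,z])[0]-[300,166]+.5)*5+[400,0])
  for a in(1.1,1.2,1.3,1.4,1.5):
    th=-.14-np.pi/2-a; P=[.5553+.058*np.cos(th),-.0138+.058*np.sin(th),z]; print(a,((w2pix(d,P)[0]-[300,166]+.5)*5+[400,0]).round(0))
"
```

```text
0.03 hub [546.77126195 205.29961715]
1.1 [673. 204.]
1.2 [674. 209.]
1.3 [675. 214.]
1.4 [674. 219.]
1.5 [671. 224.]
0.035 hub [547.16501532 195.15782635]
1.1 [674. 193.]
1.2 [675. 198.]
1.3 [675. 203.]
1.4 [674. 208.]
1.5 [672. 213.]
0.04 hub [547.55999105 184.97554343]
1.1 [674. 183.]
1.2 [676. 188.]
1.3 [676. 193.]
1.4 [675. 198.]
1.5 [673. 203.]
```

```bash
for i in 1; do python3 -m pendant '[[1,[0,0,0],[0,0,2]],[1,[0,0,0],[0,0,0]]]' >/dev/null; python3 -c "
from h import *
st()"; python3 -m pendant '[[1,[0,0,0],[0,0,2]],[1,[0,0,0],[0,0,0]]]' > /dev/null; python3 -c "
from h import *
st()"; done
```

```text
18.05 [ 0.5552 -0.0143  0.1158] [[0.341, 0.94, -0.002], [0.94, -0.341, -0.001], [-0.002, -0.002, -1.0]] [-2.7 -3.8  6.5] [-0.81  0.81  0.03] 0.13232694244066007 40.0061693508178 [ 0.08  0.78 -0.23  1.88  0.33  0.52 -0.72]
18.3 [ 0.5552 -0.0143  0.1157] [[0.373, 0.928, -0.002], [0.928, -0.373, -0.001], [-0.002, -0.002, -1.0]] [-2.6 -3.2  5.8] [-0.78  0.77  0.01] 0.12983449356166293 40.00522244721651 [ 0.07  0.78 -0.22  1.88  0.32  0.52 -0.75]
```

```bash
for i in 1; do python3 -m pendant '[[1,[0,0,0],[0,0,2]],[1,[0,0,0],[0,0,2]],[1,[0,0,0],[0,0,0]]]' >/dev/null; python3 -c "
from h import *
st()"; python3 -m pendant '[[1,[0,0,0],[0,0,2]],[1,[0,0,0],[0,0,0]]]' > /dev/null; python3 -c "
from h import *
st()
c=snap('side','s5.png')
a=cv2.imread('pics/s4.png').astype(int)[166:246,300:380];b=cv2.imread('pics/s5.png').astype(int)[166:246,300:380]
d=abs(a-b).sum(2);print((d[30:60]>60).sum(), np.argwhere(d[30:60]>60)[:40].tolist())
"; done
```

```text
18.675 [ 0.5551 -0.0142  0.1158] [[0.437, 0.9, -0.002], [0.9, -0.437, -0.001], [-0.002, -0.002, -1.0]] [-2.  -2.7  5.9] [-0.72  0.82  0.05] 0.13341592788258197 40.007875082083046 [ 0.06  0.78 -0.2   1.88  0.29  0.51 -0.79]
18.925 [ 0.555  -0.0141  0.1157] [[0.468, 0.884, -0.002], [0.884, -0.468, -0.001], [-0.002, -0.002, -1.0]] [-2.6 -2.4  5.8] [-0.73  0.83  0.1 ] 0.12899139443990823 40.0094251614064 [ 0.06  0.78 -0.19  1.88  0.28  0.51 -0.81]
204 [[0, 30], [0, 31], [0, 32], [0, 77], [0, 78], [0, 79], [1, 33], [1, 34], [1, 35], [1, 38], [1, 40], [1, 41], [1, 59], [2, 51], [2, 52], [2, 53], [2, 54], [3, 11], [4, 6], [4, 7], [4, 8], [4, 9], [4, 10], [4, 11], [5, 5], [5, 28], [8, 37], [8, 38], [8, 41], [9, 44], [9, 45], [9, 46], [9, 47], [9, 48], [9, 49], [9, 54], [9, 55], [10, 32], [10, 46], [10, 47]]
```

```bash
python3 -m pendant '[[1,[0,0,0],[0,0,0]],[1,[0,0,0],[0,0,0]]]' >/dev/null; python3 -c "
from h import *
st()"; python3 -m pendant '[[1,[0,0,0],[0,0,1]],[1,[0,0,0],[0,0,0]]]' > /dev/null; python3 -c "
from h import *
st()
c=snap('side','s6.png')
cv2.imwrite('pics/c6.png',np.hstack([cv2.resize(cv2.imread('pics/s%d.png'%k)[186:236,310:360],(400,400),interpolation=cv2.INTER_CUBIC) for k in (4,6)]))
"
```

```text
19.225 [ 0.555  -0.0141  0.1157] [[0.468, 0.884, -0.002], [0.884, -0.468, -0.001], [-0.002, -0.002, -1.0]] [-2.5 -3.3  5.7] [-0.77  0.85  0.1 ] 0.13351489223609933 40.009315302595496 [ 0.06  0.78 -0.19  1.88  0.28  0.51 -0.81]
19.475 [ 0.555  -0.0141  0.1158] [[0.483, 0.876, -0.002], [0.876, -0.483, -0.001], [-0.002, -0.002, -1.0]] [-3.2 -3.2  5.9] [-0.77  0.87  0.15] 0.130530286968134 40.01109515782446 [ 0.05  0.78 -0.19  1.88  0.27  0.51 -0.83]
```

View pics/c6.png

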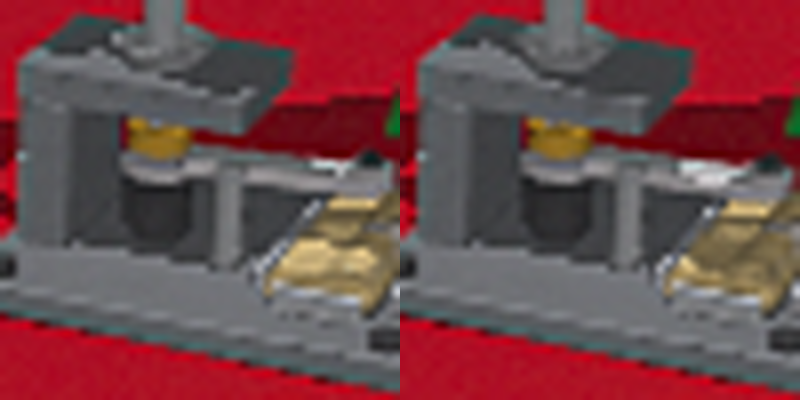

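The moment now climbs steadily (0.05→0.10→0.15 N m per degree), so this is the hard stop, and the dog lies across the cylinder. I'll turn back within the blade's play and lift out.

```bash
python3 -m pendant '[[1,[0,0,0],[0,0,-2]],[1,[0,0,0],[0,0,-3]],[1,[0,0,0],[0,0,-3]],[1,[0,0,0],[0,0,-3]],[1,[-0.5,-0.5,-2],[0,0,0]],[1,[0,0,-4],[0,0,0]],[1,[0,0,-4],[0,0,0]],[1,[0,0,0],[0,0,0]]]'; python3 -c "
from h import *
st()"; python3 -m pendant '[[1,[0,0,-6],[0,0,0]],[1,[0,0,-10],[0,0,0]],[1,[0,0,-15],[0,0,0]],[1,[0,0,-20],[0,0,0]],[1,[0,0,-20],[0,0,0]],[1,[0,0,-10],[0,0,0]],[1,[0,0,0],[0,0,0]]]'; python3 -c "
from h import *
st()
plan([.5705,.2434,.195],np.radians(177.1),11)"
```

```text
clock: 20.52
tool_pos: [0.556, -0.0134, 0.1263]
eef_rot: [0.809, 0.588, 0.001, 0.0]
contact_force: [-1.1, -0.8, -0.5]
opening: 0.135
finger_force: 40.0
20.525 [ 0.556  -0.0134  0.1263] [[0.308, 0.951, 0.001], [0.951, -0.308, 0.001], [0.001, 0.001, -1.0]] [-1.1 -0.8 -0.5] [-0.13  0.09  0.01] 0.13495545539653658 39.98965314589441 [ 0.09  0.77 -0.25  1.87  0.33  0.54 -0.69]
clock: 21.4
tool_pos: [0.556, -0.0138, 0.2079]
eef_rot: [0.809, 0.588, 0.001, 0.0]
contact_force: [-0.6, -0.1, -1.3]
opening: 0.131
finger_force: 40.0
21.4 [ 0.556  -0.0138  0.2079] [[0.309, 0.951, 0.002], [0.951, -0.309, 0.0], [0.001, 0.002, -1.0]] [-0.6 -0.1 -1.3] [-0.04  0.01  0.03] 0.1308361283576938 39.98977261595428 [ 0.13  0.65 -0.3   1.81  0.28  0.73 -0.64]
[22.6, -6.0, 1.2] [0.01, 0.0, -9.55]
[23.3, -2.1, 1.2] [0.01, 0.0, -9.55]
[23.3, 1.8, 1.2] [0.01, 0.0, -9.55]
[22.7, 5.6, 1.2] [0.01, 0.0, -9.55]
[21.5, 9.3, 1.2] [0.01, 0.0, -9.55]
[19.6, 12.8, 1.2] [0.01, 0.0, -9.55]
[17.2, 15.8, 1.2] [0.01, 0.0, -9.55]
[14.4, 18.5, 1.2] [0.01, 0.0, -9.55]
[11.1, 20.6, 1.2] [0.01, 0.0, -9.55]
[7.5, 22.2, 1.2] [0.01, 0.0, -9.55]
[3.8, 23.1, 1.2] [0.01, 0.0, -9.55]
```

```bash
python3 -m pendant '[[1,[22.6,-6,1],[0,0,-9.5]],[1,[23.3,-2.1,1],[0,0,-9.5]],[1,[23.3,1.8,1],[0,0,-9.5]],[1,[22.7,5.6,1],[0,0,-9.5]],[1,[21.5,9.3,1],[0,0,-9.5]],[1,[19.6,12.8,1],[0,0,-9.5]],[1,[17.2,15.8,1],[0,0,-9.5]],[1,[14.4,18.5,1],[0,0,-9.5]]]'; python3 -m pendant '[[1,[11.1,20.6,1],[0,0,-9.5]],[1,[7.5,22.2,1],[0,0,-9.5]],[1,[3.8,23.1,1],[0,0,-9.5]],[1,[0,0,0],[0,0,0]]]'; python3 -c "
from h import *
st()
plan([.5705,.2434,.138],np.radians(177.1),1)"
```

```text
clock: 22.4
tool_pos: [0.5662, 0.1734, 0.198]
eef_rot: [0.273, 0.962, -0.001, -0.001]
contact_force: [0.7, -0.4, -0.3]
opening: 0.13
finger_force: 40.0
clock: 22.9
tool_pos: [0.5702, 0.245, 0.1951]
eef_rot: [0.03, 1.0, 0.001, -0.001]
contact_force: [-0.2, -0.0, -1.3]
opening: 0.132
finger_force: 40.0
22.9 [0.5702 0.245  0.1951] [[-0.998, 0.059, -0.002], [0.059, 0.998, 0.002], [0.002, 0.002, -1.0]] [-0.2 -0.  -1.3] [-0.01 -0.12 -0.01] 0.1318974717821662 39.98905713669956 [-0.07  0.83 -0.77  1.61  0.67  0.99  0.45]
[-0.6, -1.7, 57.1] [0.09, -0.13, -0.51]
```

```bash
python3 -m pendant '[[1,[0,-2.5,10],[0,0,-0.5]],[1,[0,0,16],[0,0,0]],[1,[0,0,16],[0,0,0]],[1,[0,0,10],[0,0,0]],[1,[0,0,5],[0,0,0]],[1,[0,0,0],[0,0,0]]]'; python3 -m pendant '[[1,[0,0,4],[0,0,0]],[1,[0,0,4],[0,0,0]],[1,[0,0,4],[0,0,0]],[1,[0,0,0],[0,0,0]]]'; python3 -c "
from h import *
st()"
```

```text
clock: 23.65
tool_pos: [0.5709, 0.2407, 0.1387]
eef_rot: [0.026, 1.0, 0.0, -0.0]
contact_force: [-0.7, 0.2, -0.5]
opening: 0.136
finger_force: 40.0
clock: 24.15
tool_pos: [0.5709, 0.2405, 0.1266]
eef_rot: [0.026, 1.0, -0.0, -0.0]
contact_force: [-1.3, 0.0, -1.2]
opening: 0.132
finger_force: 40.0
24.15 [0.5709 0.2405 0.1266] [[-0.999, 0.052, -0.001], [0.052, 0.999, -0.0], [0.001, -0.0, -1.0]] [-1.3  0.  -1.2] [ 0.11 -0.1  -0.01] 0.13174722992399374 39.9897001683712 [-0.09  0.91 -0.72  1.66  0.75  0.86  0.39]
```

Tip z is about 0.055, so it is inside the hole with no contact. I'll nudge y and continue down.

```bash
python3 -m pendant '[[1,[0,1.2,6],[0,0,0]],[1,[0,0,8],[0,0,0]],[1,[0,0,8],[0,0,0]],[1,[0,0,8],[0,0,0]],[1,[0,0,0],[0,0,0]]]'; python3 -m pendant '[[1,[0,0,8],[0,0,0]],[1,[0,0,8],[0,0,0]],[1,[0,0,4],[0,0,0]],[1,[0,0,0],[0,0,0]]]'; python3 -c "
from h import *
st()"
```

```text
clock: 24.78
tool_pos: [0.5706, 0.2415, 0.0961]
eef_rot: [0.026, 1.0, -0.0, -0.001]
contact_force: [-0.6, 0.5, -1.1]
opening: 0.133
finger_force: 40.0
clock: 25.28
tool_pos: [0.5709, 0.2417, 0.0766]
eef_rot: [0.026, 1.0, -0.0, -0.0]
contact_force: [-0.8, 0.1, -1.3]
opening: 0.131
finger_force: 40.0
25.275 [0.5709 0.2417 0.0766] [[-0.999, 0.052, -0.001], [0.052, 0.999, -0.0], [0.001, -0.0, -1.0]] [-0.8  0.1 -1.3] [ 0.08 -0.17 -0.01] 0.13082958247528403 39.98969863168895 [-0.12  0.98 -0.67  1.68  0.82  0.78  0.34]
```

```bash
python3 -m pendant '[[1,[0,0,1],[0,0,0]],[1,[0,0,1],[0,0,0]],[1,[0,0,1],[0,0,0]],[1,[0,0,0],[0,0,0]]]'; python3 -m pendant '[[1,[0,0,0.5],[0,0,0]],[1,[0,0,0],[0,0,0]]]'
```

```text
clock: 25.78
tool_pos: [0.5711, 0.2418, 0.074]
eef_rot: [0.026, 1.0, 0.0, -0.0]
contact_force: [0.2, -0.3, -1.2]
opening: 0.134
finger_force: 40.0
clock: 26.02
tool_pos: [0.5711, 0.2419, 0.0737]
eef_rot: [0.026, 1.0, 0.0, 0.0]
contact_force: [0.0, -0.7, -0.0]
opening: 0.131
finger_force: 40.0
```

```bash
python3 -m pendant '[[1,[0,0,0.5],[0,0,0]],[0.3,[0,0,0],[0,0,0]],[-0.3,[0,0,0],[0,0,0]],[-1,[0,0,0],[0,0,0]],[-1,[0,0,0],[0,0,0]],[-1,[0,0,0],[0,0,0]],[-1,[0,0,0],[0,0,0]],[-1,[0,0,0],[0,0,0]]]'; python3 -m pendant '[[-1,[0,0,0],[0,0,0]],[-1,[0,0,0],[0,0,0]],[-1,[0,0,-15],[0,0,0]],[-1,[0,0,-25],[0,0,0]],[-1,[0,0,-25],[0,0,0]],[-1,[0,0,-30],[0,0,0]],[-1,[-35,0,0],[0,0,0]],[-1,[-35,0,0],[0,0,0]]]';python3 -m pendant '[[-1,[0,0,0],[0,0,0]],[-1,[0,0,0],[0,0,0]]]'; python3 -c "
from h import *
st()
c=snap('wrist','w9.png');d=snap('side','s9.png')
u=w2pix(c,[.5695,.2415,.08])[0].astype(int);v=w2pix(d,[.5695,.2415,.06])[0].astype(int);print(u)
x0,y0=u[0]-50,max(0,u[1]-50)
f=lambda im,x,y:cv2.resize(im[y:y+100,x:x+100],(400,400),interpolation=cv2.INTER_CUBIC)
jw=cv2.imread('pics/w9.png');s=cv2.imread('pics/s9.png')
t=snap('top','t9.png');q=w2pix(t,[.53,-.02,.05])[0].astype(int)
im=np.hstack([f(jw,x0,y0)[:, :],f(cv2.imread('pics/t9.png'),q[0]-50,q[1]-50)])
cv2.imwrite('pics/c9.png',im);print(x0,y0)
import pickle;pickle.dump(c,open('p9.pkl','wb'))
"
```

```text
clock: 27.02
tool_pos: [0.5711, 0.2419, 0.073]
eef_rot: [0.026, 1.0, 0.0, -0.0]
contact_force: [0.4, -0.4, -0.4]
opening: 0.902
finger_force: 0.0
clock: 28.02
tool_pos: [0.6421, 0.2385, 0.1701]
eef_rot: [0.026, 1.0, 0.001, 0.001]
contact_force: [1.2, 0.7, -0.2]
opening: 0.999
finger_force: 0.0
clock: 28.28
tool_pos: [0.64, 0.2387, 0.1684]
eef_rot: [0.026, 1.0, 0.0, -0.0]
contact_force: [0.3, -0.4, -0.3]
opening: 0.999
finger_force: 0.0
28.275 [0.64   0.2387 0.1684] [[-0.999, 0.051, -0.001], [0.051, 0.999, 0.001], [0.001, 0.001, -1.0]] [ 0.3 -0.4 -0.3] [ 0.08 -0.09 -0.06] 0.9992247057747471 0.0 [-0.07  0.94 -0.76  1.42  0.69  1.06  0.56]
[314 116]
264 66
```

View pics/c9.png

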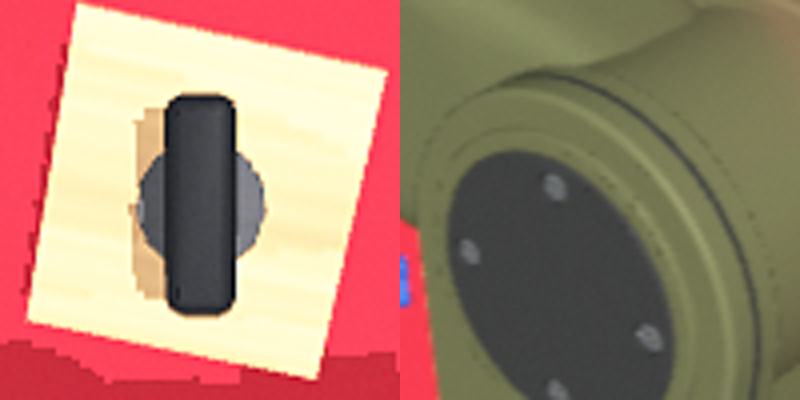

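The driver stands upright and centred: collar at (201,204), block centre at (202,195), about 1.5 mm apart. I'll compare the dog's pixels before and after withdrawal, then hand in.

```bash
python3 -c "
from h import *
a,b,c=[cv2.imread('pics/s%d.png'%k).astype(int)[204:212,332:360] for k in(6,9,4)]
print(abs(a-b).sum(2).mean(),abs(c-a).sum(2).mean(),abs(c-b).sum(2).mean())
g=lambda x:x.mean(2).astype(int)
print(g(a)[:,14:]);print(g(b)[:,14:]);print(g(c)[:,14:])"
```

```text
51.419642857142854 49.64732142857143 58.83482142857143
[[ 39  38  42  42  40  45  42  44  45  45  47  44  46  41]
 [ 37  32  33  33  34  35  35  38  39  39  40  41  41  42]
 [191 192 158 150 120  79  73 111  70  37  35  47  53  44]
 [187 178 182 182 185 191 173 116  84  57  65  74 112  69]
 [127 194 212 205 207 122  89  93 116 126 127 128 121  66]
 [133 141 145 152 133 131 141 128 119 122 128 124  94  59]
 [ 60  59  71  90  99 118 125 129 129 131 131 122  90  84]
 [ 61  58  61  78  59 149 144 139 140 134 142  88  77  93]]
[[ 82  77  76  82  79  77  79  83  54  41  46  50  44  44]
 [ 82  76  76  75  77  80  82  51  40  40  41  44  43  45]
 [105 106 102  99  97  88  89  79  55  43  39  53  57  44]
 [101 101 105 104 105 105  99 106  93  60  69  77 119  73]
 [151 147 144 131 123 111 104 103 126 134 134 137 127  68]
 [147 147 149 148 149 146 152 139 129 131 135 133 101  64]
 [ 64  67  79 103 109 133 141 145 144 145 142 131  98  88]
 [ 65  65  68  90  62  83  85  85  88  93 103  81  80  99]]
[[ 40  37  38  37  36  40  39  41  37  50  44  42  43  43]
 [ 76  58  73  77  44  37  31  37  67  43  26  41  42  39]
 [102 103  97 182 199 199 167 166 100  45  37  47 108  68]
 [119 109  99  91  88  81 178 117 108 111 110 114 127  73]
 [143 142 143 144 139 134 129 117 115 122 126 129 124  69]
 [106 126 135 138 139 133 133 135 135 132 137 119 122  76]
 [ 56  55  51  54  52  65 118 123 122 128 128 122  80  80]
 [ 63  60  62 145  87 157 174 168 168 166 179  99  76  89]]
```

```bash
python3 -c "
from plant import r
print(r.finish_job())"
```

```text
the job is handed in; nothing more can be done
None
```

I handed the job in at about 28 s of the allowed 69 s: the dog is turned to its hard stop by the screw (felt as a steady moment rise, not read from the joint), and the driver stands released in its block; the hand-in returned no verdict.

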